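# Set the detector carrier against the red stop of an optical bench

## Robot

A 6-joint arm with a two-finger parallel gripper is mounted at the origin on the work surface. World frame = base frame: x ahead of the robot, y to its left, z up, the work surface at z = 0. Lengths are in m, angles in rad, forces in N, time in s.
With the tool pointing down it reaches from about 0.375 to 0.9 m from the base axis. Payload 3.1 kg.
Tool frame: the origin (TCP) lies at the very end of the fingers, on their centre line; the grasp point (between the pads) lies 19 mm behind it; y points along the fingers, x is the direction in which the jaws open and shut, and the axes are right-handed (so a half turn about y gives the same grasp; the last joint's range is limited). The gripper opens to 87 mm and grips with 3 to 60 N. Pads are 19 mm wide; open, the fingers measure 117 mm over their backs; the gripper's body (75 mm by 190 mm) begins 51 mm behind the grasp point.
Start: joints at [-1.476, 0.527, 1.433, -0, 1.181, -0.178], TCP at [0.168, -0.602, 0.223] pointing down, gripper open.
Joint ranges: [-3.08, 3.08], [-0.75, 2.2], [0.22, 2.44], [-1.43, 4.57], [0, 2.65], [-2.85, 2.85]. Speed limits (rad/s): [2.79, 2.79, 3.14, 3.14, 3.14, 3.14].

## Interface

Orientations are given as a unit quaternion [x, y, z, w].
In Python, from rig import robot gives the robot as it stands.
- The arm moves only by the shell command python3 -m creep 'ROWS' [FORCE]. ROWS is JSON, a list of rows, each a list of 3 entries, a list of its own where there are three numbers: the shift along the tool's x, y, z in mm, then the turn about the tool's y in rad, then the opening, from 0 (shut) to 1 (fully open). A call has 1 to 8 rows; each row shifts and turns the commanded pose from where the row before left it, along the tool's axes as they then stand; what a row does not reach is not made up. A row lasts 1/10 s, in which the tool goes at most 50 mm and 8.59 degrees, less where a joint would pass 70% of its speed; a pose out of reach is approached as far as the arm can. A call with a gripper value outside its range is refused whole. The fingers move at their own pace and stop on an object; FORCE is the grip in N (left out, the last holds). Time passes only in rows, so rows that do not move let the fingers close. It gives the time, the measured TCP pose, the force and the opening at its end, in the units of the state.
- robot.get_obs(): the state, without advancing time (a new reading comes with each control period).
- robot.camera(name): name is "side" or "top" or "wrist"; returns a dict with "pixels" (420x560x3 uint8, red, green, blue), "fx", "fy", "cx", "cy" (pixels), "position" and "rotation" of the camera in the world. Camera axes: x right, y up, looking along -z (the intrinsics and any distortion apply to the point x, -y, -z); pixel columns grow to the right and rows downward; lengths in m; the calibration is good to about 2 mm. A picture is of the moment at which its call begins. There is no depth.
- robot.hand_in(): hands the job in, once; it reports no verdict.
The state is a dict: "time": time; "q": joint angles; "joint_velocities": joint speeds; "joint_torque": joint torques, N m; "position": TCP position; "tool_rot": TCP orientation; "ft_force": force on the tool from outside, world axes, zero at the start; "moment": the same for the moment, N m; "grip_width": finger opening in m.
Only numpy, scipy, OpenCV 4.12 (cv2) and the standard library are available. Lean on these libraries where they do the work, as an engineer would, in place of code of your own. Each camera call takes 0.05 s, during which the arm holds its last target.

## Task

Set the light detector on the optical bench to its marked distance: with the fingertips press down the yellow release pad in the middle of the detector's carrier to free its brake, keep the pad down while you push the carrier along the rail until it rests against the red stop, then let the pad come back up so that the brake holds the carrier there. Never force the carrier along while its brake is on, keep off the detector head and both stops, and leave everything else on the bench where it stands: nothing is picked up.

Things in the scene. Friction and masses are not known exactly. Their poses are not given: they have to be found in the camera images.
- bench: Fixed optical bench: a slotted aluminium rail, 60 mm wide, 730 mm long, top 34 mm above the table. The origin lies on the table under the rail's middle line, x across the rail (away from the robot), y along the rail towards the lamp, z up. A cuvette holder (top 109 mm high, 40 mm long) stands on the rail at y = 292 mm and the grey lamp house (top 125 mm high) at y = 345 to 410 mm.
- carrier (a joint): Position of the detector carrier along the rail in m: 0 when its middle is at the bench's origin, growing towards the lamp (the bench's +y). The carrier is a black saddle, 140 mm long along the rail (70 mm to either side of its middle), 80 mm wide. Brake on, it resists about 30 N; brake freed it runs with 1 to 2 N and can be pushed at 0.05 m/s or so.
- carrier_mid (a point): Middle of the carrier, on the rail's middle line, 56 mm above the table.
- release_pad (a joint): How far the release pad is pressed, in m: 0 at rest (brake on), growing downwards, end of travel at 0.007. The brake lets go within the first millimetre; 0.003 to 0.006 is a good depth. The spring takes about 8 N to start and 14 N at the bottom; it comes back by itself.
- pad_top (a point): Middle of the top of the yellow release pad, 52 mm (across) x 54 mm (along the rail), 56 mm above the table at rest. It lies between two black shoulders of the carrier, 29 mm before and behind its middle along the rail, 10 mm thick, 64 mm above the table; a fingertip on the pad can push against either shoulder. Wide open across the rail.
- detector_head (a point): Middle of the white detector head, 36 mm across x 16 mm along the rail x 40 mm tall, top 110 mm above the table, on a post on the carrier 60 mm from the carrier's middle towards the lamp. The post can turn stiffly in its socket. Not to be touched.
- red_stop_top (a point): Middle of the top of the red stop (white line on top), clamped fast on the rail: 24 mm long along the rail, 76 mm wide, top 58 mm above the table. It may be at either end of the carrier's run. The carrier's end face rests against it when carrier_mid and this point are 82 mm apart horizontally.
- black_stop_top (a point): The same point of the black stop at the other end of the run, same size; not the one wanted.
- cuvette: glass cuvette with orange sample, 12 x 12 x 45 mm, standing in the black holder on the rail, 292 mm from the rail's origin towards the lamp; origin under its middle; bystander
- amber_a: amber dropper bottle, 48 mm across, 116 mm tall, standing beyond the rail; origin under its middle; bystander
- amber_b: second amber dropper bottle, same size, beyond the rail; bystander
- beaker: small glass beaker, 52 mm across, 75 mm tall, beyond the rail; origin under its middle; bystander
- dish: low glass dish, 80 mm across, 16 mm tall, on the robot's side of the rail; origin under its middle; bystander
- forceps: steel forceps lying flat, 120 mm long, 6 mm high, on the robot's side of the rail; bystander
- cuvette_box: white box of cuvettes, 50 x 80 x 46 mm tall, on the robot's side of the rail; origin under its middle; bystander
- detector: The detector head with its post (see detector_head); its origin lies on the table under the post.
- red_stop: The red stop; origin on the table under it, axes as the bench's.
- black_stop: The black stop; origin on the table under it, axes as the bench's.

How it is judged:
On the way, in this order (a step that is already met when the one before it is completed fails the run):
1. the release pad is pressed down, with the carrier still away from the red stop (value of joint release_pad above 0.0015 m and horizontal distance between carrier_mid and red_stop_top above 0.102 m), for 0.1 s.
2. with the pad held down the carrier is against the red stop (value of joint release_pad above 0.0015 m and horizontal distance between carrier_mid and red_stop_top below 0.085 m), for 0.1 s.
At the end, for the whole second after the job is handed in: The carrier rests against the red stop (gap under 3 mm), the release pad is back up (less than 1 mm down) so that the brake is on, and the carrier is at rest (horizontal distance between carrier_mid and red_stop_top below 0.085 m and value of joint release_pad below 0.001 m and velocity of joint carrier between -0.003 and 0.003 m/s); the robot touches nothing.
It fails at once if the carrier was forced along with its brake on (value of joint release_pad below 0.0005 m and (velocity of joint carrier above 0.008 m/s or velocity of joint carrier below -0.008 m/s)).
It fails at once if the robot pressed on the detector head (contact force between any of the fingers, the arm and detector above 2 N).
It fails at once if the robot pressed on a rail stop (contact force between any of the fingers, the arm and red_stop above 2 N or contact force between any of the fingers, the arm and black_stop above 2 N).
It fails at once if a bystander was picked up or pushed away (over 15 mm) (distance of any of cuvette, amber_a, amber_b, beaker, dish, forceps, cuvette_box from where it was at the start of the episode above 0.015 m).
It also fails if it takes over 43 s, if anything falls off the work surface, if the arm or the gripper's body presses on something with over 40 N, if the wrist force passes 120 N, or if a joint passes its speed limit or range.

## Working session

There is one attempt and no reset: what is moved stays moved. The work goes in short steps, Python scripts to look and compute and a shell command to move; the robot and the scene stay as the last step left them, time stands still between calls to the robot, and variables do not carry over. Pictures are saved under pics/ and viewed, and the job is handed in when it is done.

```bash
mkdir -p pics; ls; python3 - <<'E'
from rig import robot
import cv2
o=robot.get_obs(); print({k:(v if not hasattr(v,'round') else v) for k,v in o.items()})
for n in ("side","top"):
    c=robot.camera(n); cv2.imwrite(f"pics/{n}0.png",c["pixels"][:,:,::-1]); print({k:v for k,v in c.items() if k!="pixels"})
E
```

```text
pics
{'time': 0.0, 'q': array([-1.47649192e+00,  5.28517811e-01,  1.43391310e+00, -2.62607668e-05,
        1.18137388e+00, -1.78511503e-01]), 'joint_velocities': array([-1.99775875e-03, -8.23897367e-05,  3.52610998e-04, -4.41016128e-05,
        4.30262046e-04, -2.00543625e-04]), 'joint_torque': array([ 5.50988661e-04, -4.40033698e+01, -1.76589721e+01,  6.33021654e-02,
        5.80996647e-02, -1.75086948e-04]), 'position': array([ 0.16834633, -0.60113541,  0.22153647]), 'tool_rot': array([-0.56277987,  0.42789528, -0.4268241 ,  0.56391989]), 'ft_force': array([-0.44140426,  0.49365063, -0.71926651]), 'moment': array([-0.00031889, -0.02831914,  0.02374339]), 'grip_width': 0.0867482876996274}
{'fx': 525.4917221462189, 'fy': 525.4917221462189, 'cx': 277.26155386999363, 'cy': 206.45810094360132, 'position': array([0.16158174, 0.87144892, 0.6169133 ]), 'rotation': array([-0.10865133,  0.48326745,  0.84554866, -0.19923587])}
{'fx': 530.0110980119316, 'fy': 530.0110980119316, 'cx': 275.96225085250995, 'cy': 211.63525461190784, 'position': array([0.48486003, 0.05661524, 1.27956583]), 'rotation': array([-0.02363171,  0.02358882,  0.70772459, -0.70569895])}
```

View pics/side0.png

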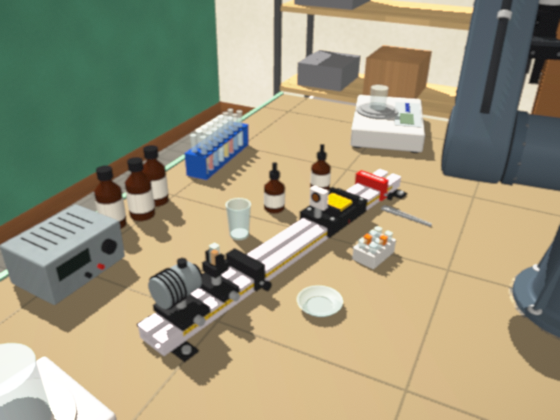

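View pics/top0.png

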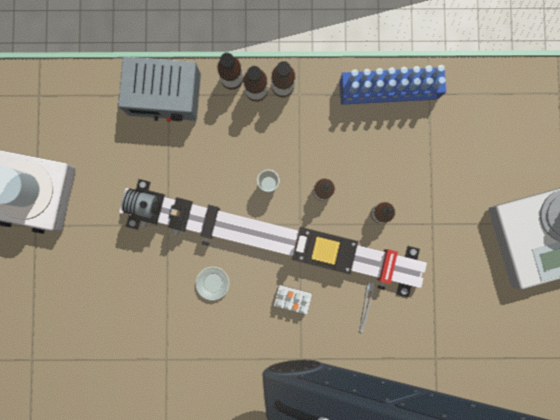

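The top view shows the lamp at the left (145,205), the carrier with its yellow pad at (326,251) and the head on the lamp side at (301,243). The red stop is on the right at (389,267), and the black stop at (209,225). So the push goes to the right in the picture, away from the lamp.

```bash
cat > h.py <<'E'
import numpy as np, cv2
from scipy.spatial.transform import Rotation as R
from rig import robot
def ray(c,uv):
    d=np.array([(uv[0]-c["cx"])/c["fx"],-(uv[1]-c["cy"])/c["fy"],-1.]); return R.from_quat(c["rotation"]).apply(d)
def at(c,uv,z):
    d=ray(c,uv); p=np.array(c["position"]); return p+d*(z-p[2])/d[2]
def proj(c,P):
    q=R.from_quat(c["rotation"]).inv().apply(np.array(P)-c["position"]); return np.array([c["cx"]+c["fx"]*q[0]/-q[2], c["cy"]-c["fy"]*q[1]/-q[2]])
def blob(c,kind):
    h=cv2.cvtColor(c["pixels"],cv2.COLOR_RGB2HSV); H,S,V=[h[...,i].astype(int) for i in range(3)]
    m=((H>22)&(H<33)&(S>170)&(V>150)) if kind=="y" else (((H<5)|(H>174))&(S>170)&(V>110))
    n,l,s,ce=cv2.connectedComponentsWithStats(m.astype(np.uint8))
    i=1+np.argmax(s[1:,4]); pts=np.argwhere(l==i)[:,::-1].astype(np.float32)
    return ce[i],s[i],cv2.minAreaRect(pts)
E
python3 - <<'E'
from h import *
for n in("top","side"):
    c=robot.camera(n)
    for k,z in(("y",.056),("r",.058)):
        b=blob(c,k); print(n,k,b, at(c,b[2][0],z))
    if n=="top": cv2.imwrite("pics/topz.png",cv2.resize(c["pixels"][190:310,270:440,::-1],None,fx=4.6,fy=4.6,interpolation=cv2.INTER_CUBIC))
    for u in ((143,205),(426,275)): print(u, at(c,u,.034))
E
```

```text
Traceback (most recent call last):
  File "h.py", line 14, in blob
    i=1+np.argmax(s[1:,4]); pts=np.argwhere(l==i)[:,::-1].astype(np.float32)
        ~~~~~~~~~^^^^^^^^^
ValueError: attempt to get argmax of an empty sequence
```

```bash
sed -i 's/(H>22)&(H<33)&(S>170)&(V>150)/(H>18)\&(H<36)\&(S>150)\&(V>170)/' h.py
python3 - <<'E'
from h import *
im=cv2.imread("pics/top0.png"); print(im[251,326],im[262,389],cv2.cvtColor(im,cv2.COLOR_BGR2HSV)[251,326])
for n in("top","side"):
    c=robot.camera(n)
    if n=="top": cv2.imwrite("pics/topz.png",cv2.resize(c["pixels"][190:310,270:440,::-1],None,fx=4.6,fy=4.6,interpolation=cv2.INTER_CUBIC))
    for k,z in(("y",.056),("r",.058)):
        b=blob(c,k); print(n,k,b, at(c,b[2][0],z))
    if n=="top":
     for u in ((143,205),(426,275)): print(u, at(c,u,.034))
E
```

```text
[102 193 221] [180 183 220] [ 23 137 221]Traceback (most recent call last):
  File "<stdin>", line 7, in <module>
  File "h.py", line 14, in blob
    i=1+np.argmax(s[1:,4]); pts=np.argwhere(l==i)[:,::-1].astype(np.float32)
        ~~~~~~~~~^^^^^^^^^
    return _wrapfunc(a, 'argmax', axis=axis, out=out, **kwds)
    return bound(*args, **kwds)
ValueError: attempt to get argmax of an empty sequence
```

View pics/topz.png

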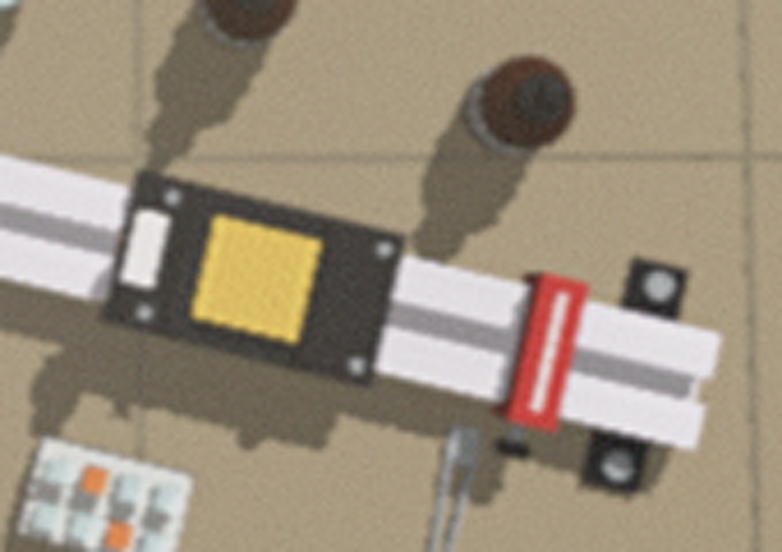

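```bash
sed -i 's/(S>150)&(V>170)/(S>115)\&(V>190)/; s/(S>170)&(V>110)/(S>120)\&(V>110)/' h.py
python3 - <<'E'
from h import *
for n in("top","side"):
    c=robot.camera(n)
    for k,z in(("y",.056),("r",.058)):
        try:
            b=blob(c,k); print(n,k,b[1],b[2], at(c,b[2][0],z))
        except ValueError: print('none')
    if n=="top":
     for u in ((124,202),(424.5,271.5)): print(u, at(c,u,.034))
     # lines: carrier corners in zoom
     for u in ((138,173),(405,238),(372,383),(104,320)): print(at(c,(270+u[0]/4.6-.4,190+u[1]/4.6-.4),.056))
E
```

```text
top y [312 237  27  27 497] ((325.1177062988281, 250.02943420410156), (22.55581283569336, 21.828205108642578), 14.03624439239502) [ 0.47778049 -0.05635591  0.056     ]
top r [380 250  18  34 252] ((388.3534851074219, 266.19915771484375), (10.8420991897583, 32.75353240966797), 13.13402271270752) [ 0.44037986 -0.20090097  0.058     ]
(124, 202) [0.59198083 0.41487754 0.034     ]
(424.5, 271.5) [ 0.42693144 -0.29024215  0.034     ]
[0.53050793 0.00209202 0.056     ]
[ 0.49754497 -0.13150819  0.056     ]
[ 0.42533188 -0.11408781  0.056     ]
[0.45704047 0.0195204  0.056     ]
side y [328 193  23  16 235] ((337.8620300292969, 201.34481811523438), (23.026222229003906, 11.884501457214355), 21.801410675048828) [ 0.47028024 -0.05910247  0.056     ]
side r [356 171  32  30 392] ((373.48004150390625, 182.36001586914062), (37.60000228881836, 20.400001525878906), 36.869895935058594) [ 0.4274223  -0.17385386  0.058     ]
```

```bash

python3 - <<'E'
from h import *
o=robot.get_obs(); M=R.from_quat(o["tool_rot"]).as_matrix(); print(M.round(3), o["position"])
c=robot.camera("side")
pad=np.array([.4778,-.0564,.056]); red=np.array([.4404,-.2009,.058])
by=np.array([.233,.9725,0]); bx=np.array([.9725,-.233,0])
print(proj(c,pad),proj(c,red))
im=c["pixels"][:,:,::-1].copy()
for a in(-26,26):
  for b in(-27,27): print('padcorner',proj(c,pad+bx*a/1e3+by*b/1e3))
t=robot.camera("top")
# bottle bases: caps at z=.116 
for n,u in(("a",(325,187)),("b",(385,212)),("beaker",(268,181))):
    p=at(t,u,.075 if n=="beaker" else .116); d=p-pad; print(n,p,'across',d@bx,'along',d@by)
d=red-pad; print('red',d@bx,d@by)
cv2.imwrite("pics/sidez.png",cv2.resize(im[130:260,250:420],None,fx=4.6,fy=4.6,interpolation=cv2.INTER_CUBIC))
E
```

```text
[[ 0.269 -0.     0.963]
 [-0.963  0.001  0.269]
 [-0.001 -1.     0.   ]] [ 0.1683972  -0.60161764  0.22218321]
[334.1062651  201.10559733] [371.57756445 176.28795319]
padcorner [351.29323513 200.26608491]
padcorner [337.1103303  210.13163855]
padcorner [331.26949175 192.58220267]
padcorner [316.80406575 201.95073824]
a [ 0.61687602 -0.05181218  0.116     ] across 0.13418247033478545 along 0.03686636898916953
b [ 0.56119999 -0.18331576  0.116     ] across 0.11067786138939971 along -0.10399337458432033
beaker [0.63569613 0.07457883 0.075     ] across 0.12303591977757136 along 0.16416671131354552
red -0.002702999999999988 -0.14924045
```

View pics/sidez.png

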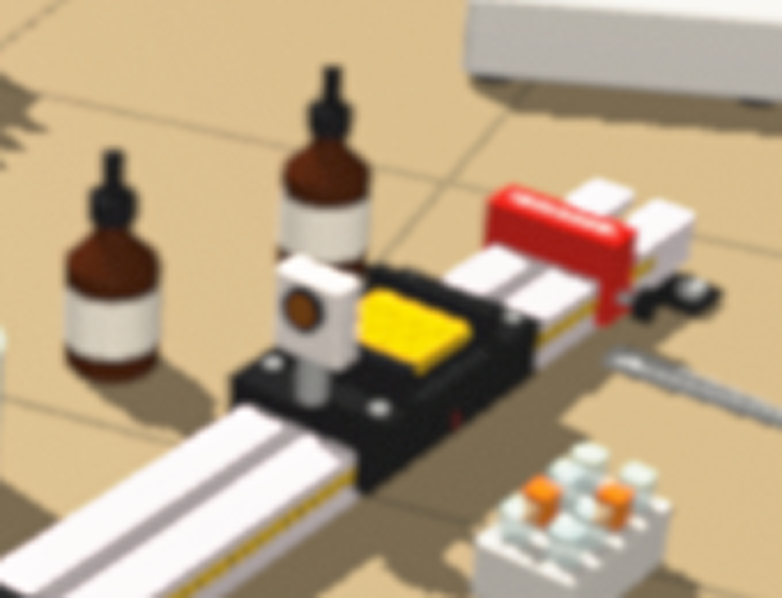

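The pad is at about (0.478, -0.056) and the red stop at (0.440, -0.201), so roughly 67 mm to travel. I'll turn the jaws across the rail, which keeps the gripper body clear of the head, and close the fingers.

```bash
python3 -m creep '[[[0,0,0],-0.14,0],[[0,0,0],-0.14,0],[[0,0,0],-0.14,0],[[0,0,0],-0.14,0],[[0,0,0],-0.14,0],[[0,0,0],-0.14,0],[[0,0,0],-0.14,0],[[0,0,0],-0.08,0]]' 20
cat > st.py <<'E'
from h import *
pad=np.array([.4778,-.0564,.056]); by=np.array([.233,.9725,0]); bx=np.array([.9725,-.233,0])
o=robot.get_obs(); M=R.from_quat(o["tool_rot"]).as_matrix()
print('t',o["time"],'pos',o["position"].round(4),'x',M[:,0].round(3),'z',M[:,2].round(3),'F',o["ft_force"].round(2),'w',o["grip_width"])
tgt=pad-.008*bx-.008*by; tgt[2]=.2
print('yaw err (turn)',-(np.arctan2(bx[1],bx[0])-np.arctan2(M[1,0],M[0,0])),'tool shift to above pad mm',(M.T@(tgt-o["position"])*1e3).round(1),'rel pad across/along',((o["position"]-pad)@bx).round(4),((o["position"]-pad)@by).round(4), 'q',o["q"].round(2))
E
python3 st.py
```

```text
time: 1.2
position: [0.1684, -0.6018, 0.2225]
tool_rot: [-0.702, 0.082, -0.082, 0.702]
ft_force: [-0.2, -0.0, -0.9]
grip_width: 0.0308
t 1.2 pos [ 0.1684 -0.6018  0.2225] x [ 0.973 -0.232 -0.   ] z [0.232 0.973 0.   ] F [-0.15 -0.01 -0.95] w 0.030806608401612458
yaw err (turn) 0.0014618618876827694 tool shift to above pad mm [166.7  22.6 594.2] rel pad across/along -0.1738 -0.6025 q [-1.48  0.53  1.43  0.    1.18 -1.24]
```

```bash
python3 -m creep '[[[10,0,37],0,0],[[10,0,37],0,0],[[10,0,37],0,0],[[10,0,37],0,0],[[10,0,37],0,0],[[10,0,37],0,0],[[10,0,37],0,0],[[10,0,37],0,0]]'; python3 st.py
```

```text
time: 2.0
position: [0.3165, -0.3318, 0.2228]
tool_rot: [0.702, -0.084, 0.084, -0.702]
ft_force: [0.5, 0.1, 0.5]
grip_width: 0.0007
t 2.0 pos [ 0.3165 -0.3318  0.2228] x [ 0.972 -0.236  0.001] z [ 0.236  0.972 -0.   ] F [0.48 0.1  0.52] w 0.0006586388060892405
yaw err (turn) -0.0032305086095760494 tool shift to above pad mm [ 83.7  22.7 297.7] rel pad across/along -0.0927 -0.3054 q [-1.05  0.3   1.84  0.    1.   -0.82]
```

```bash
python3 -m creep '[[[10,0,37],0,0],[[10,0,37],0,0],[[10,0,37],0,0],[[11,5,37],0,0],[[11,5,37],0,0],[[11,5,37],0,0],[[11,5,37],0,0],[[8,3,34],0,0]]'; python3 -m creep '[[[0,0,0],0,0],[[0,0,0],0,0]]'; python3 st.py
python3 - <<'E'
from h import *
for n in("top","side","wrist"):
    c=robot.camera(n); cv2.imwrite(f"pics/{n}1.png",c["pixels"][:,:,::-1])
print(c["position"],R.from_quat(c["rotation"]).as_matrix().round(2))
E
```

```text
time: 2.8
position: [0.4657, -0.0661, 0.1995]
tool_rot: [0.702, -0.084, 0.084, -0.702]
ft_force: [-0.2, 0.2, 0.0]
grip_width: 0.0006
time: 3.0
position: [0.4648, -0.0672, 0.1996]
tool_rot: [0.702, -0.083, 0.083, -0.702]
ft_force: [-0.3, -0.2, 0.3]
grip_width: 0.0005
t 3.0 pos [ 0.4648 -0.0672  0.1996] x [ 0.972 -0.233 -0.   ] z [ 0.233  0.972 -0.   ] F [-0.27 -0.19  0.34] w 0.0004830561576915601
yaw err (turn) -0.00037474310788809806 tool shift to above pad mm [ 2.1 -0.4  5.5] rel pad across/along -0.0102 -0.0135 q [-0.38  0.35  1.84 -0.    0.95 -0.15]
[0.48467242 0.0117702  0.36268511] [[ 0.97  0.23  0.07]
 [-0.24  0.93  0.29]
 [-0.   -0.3   0.95]]
```

View pics/wrist1.png

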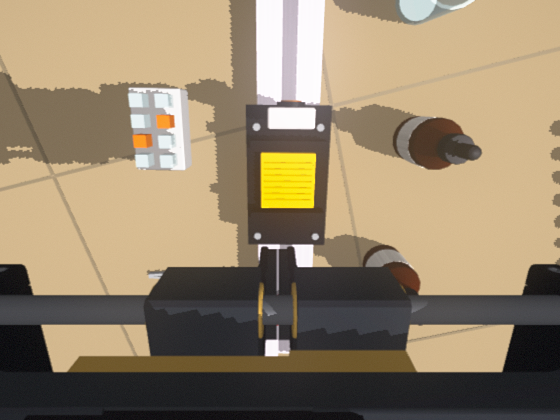

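View pics/side1.png

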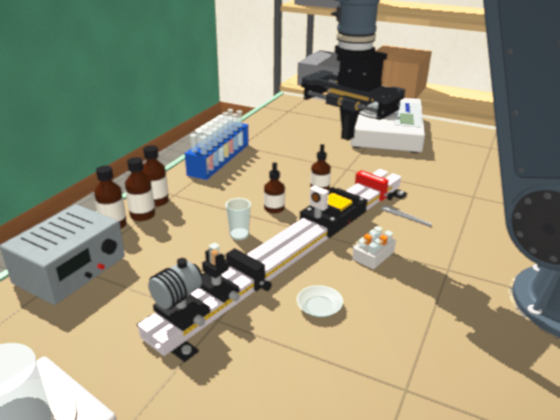

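The wrist view shows the carrier lined up vertically: pad centre (288,180), head at (291,118), fingers near (278,265), closed. The side view shows the gripper above, clear of everything.

```bash
python3 - <<'E'
from h import *
c=robot.camera("wrist"); b=blob(c,"y"); print(b[1],b[2]); P=at(c,b[2][0],.056); print(P)
o=robot.get_obs(); M=R.from_quat(o["tool_rot"]).as_matrix()
print("pad rel to tcp in tool mm",(M.T@(P-o["position"])*1e3).round(1))
A=at(c,(289,0),.034);B=at(c,(288.5,90),.034);d=A-B;print(d/np.linalg.norm(d))
for u in((248,105),(330,107),(326,243),(247,243)): print(at(c,u,.056))
E
```

```text
[ 261  152   55   56 2971] ((288.0, 179.5), (55.0, 54.0), 90.0)
[ 0.47883013 -0.05615899  0.056     ]
pad rel to tcp in tool mm [ 11.  143.7  15.7]
[0.23299566 0.97247778 0.        ]
[0.45943381 0.01890337 0.056     ]
[ 5.30756728e-01 -2.98740371e-04  5.60000000e-02]
[ 0.50155355 -0.12999984  0.056     ]
[ 0.4229104  -0.11077692  0.056     ]
```

Both cameras agree to about 2 mm. I'll correct by 6 mm and descend to about 15 mm above the pad.

```bash
python3 -m creep '[[[3,0,6],0,0],[[0,25,0],0,0],[[0,30,0],0,0],[[0,30,0],0,0],[[0,25,0],0,0],[[0,15,0],0,0],[[0,0,0],0,0],[[0,0,0],0,0]]'; python3 st.py
python3 - <<'E'
from h import *
for n in("side","wrist"):
    c=robot.camera(n); im=c["pixels"][:,:,::-1]
    if n=="side": im=cv2.resize(im[130:260,250:420],None,fx=4.6,fy=4.6,interpolation=cv2.INTER_CUBIC)
    cv2.imwrite(f"pics/{n}2.png",im)
E
```

```text
time: 4.0
position: [0.4693, -0.0629, 0.0747]
tool_rot: [-0.702, 0.084, -0.084, 0.702]
ft_force: [-0.6, -0.2, -1.1]
grip_width: 0.0003
t 4.0 pos [ 0.4693 -0.0629  0.0747] x [ 0.972 -0.237  0.   ] z [0.237 0.972 0.   ] F [-0.61 -0.25 -1.05] w 0.00033005802027433065
yaw err (turn) -0.0036810712905350207 tool shift to above pad mm [  -1.3 -125.3    0.3] rel pad across/along -0.0067 -0.0083 q [-0.37  0.58  1.93  0.    0.62 -0.13]
```

View pics/side2.png

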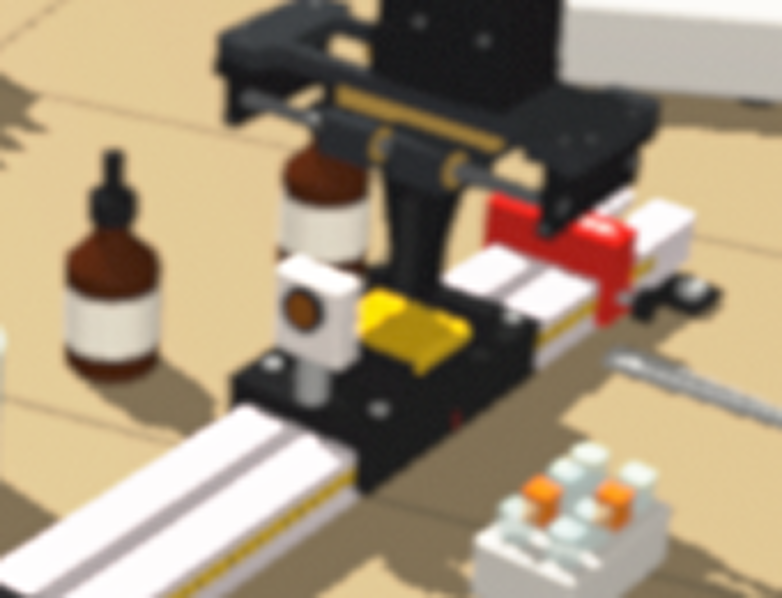

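View pics/wrist2.png

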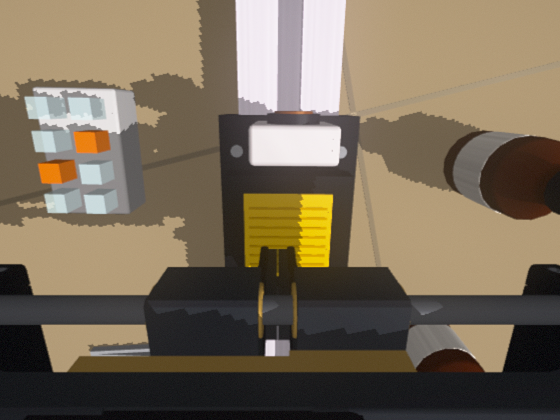

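The fingers are over the pad, clear of the head and the shoulders. I'll lower in small steps and watch the force.

```bash
python3 -m creep '[[[-3,6,0],0,0],[[0,6,0],0,0],[[0,3,0],0,0],[[0,0,0],0,0]]'; python3 -m creep '[[[0,2,0],0,0],[[0,0,0],0,0]]';python3 -m creep '[[[0,2,0],0,0],[[0,0,0],0,0]]';python3 st.py
```

```text
time: 4.5
position: [0.4658, -0.0617, 0.0591]
tool_rot: [-0.702, 0.084, -0.084, 0.702]
ft_force: [0.1, -0.1, -0.6]
grip_width: 0.0004
time: 4.7
position: [0.4661, -0.0618, 0.0574]
tool_rot: [-0.702, 0.084, -0.084, 0.702]
ft_force: [-0.3, 0.8, -0.4]
grip_width: 0.0006
time: 4.9
position: [0.4663, -0.0619, 0.056]
tool_rot: [0.702, -0.084, 0.084, -0.702]
ft_force: [-0.8, 0.4, 7.6]
grip_width: 0.0003
t 4.9 pos [ 0.4663 -0.0619  0.056 ] x [ 0.972 -0.236  0.001] z [ 0.236  0.972 -0.   ] F [-0.82  0.35  7.56] w 0.000296660294601495
yaw err (turn) -0.002781455720891196 tool shift to above pad mm [   1.9 -144.     0. ] rel pad across/along -0.0099 -0.008 q [-0.37  0.62  1.95 -0.    0.57 -0.13]
```

Contact is at z = 0.056 with about 8 N. Next I'll press about 4.5 mm deeper.

```bash
python3 -m creep '[[[0,2,0],0,0],[[0,2,0],0,0],[[0,0,0],0,0]]'; python3 -m creep '[[[0,0.7,0],0,0],[[0,0,0],0,0]]';python3 st.py
```

```text
time: 5.2
position: [0.4663, -0.0619, 0.0524]
tool_rot: [0.702, -0.084, 0.084, -0.702]
ft_force: [-0.8, 0.6, 10.5]
grip_width: 0.0004
time: 5.4
position: [0.4664, -0.0619, 0.0519]
tool_rot: [0.702, -0.084, 0.084, -0.702]
ft_force: [-2.2, 1.2, 11.3]
grip_width: 0.0008
t 5.4 pos [ 0.4664 -0.0619  0.0519] x [ 0.972 -0.236  0.001] z [ 0.236  0.972 -0.   ] F [-2.24  1.15 11.29] w 0.000755800471935151
yaw err (turn) -0.0026912922891485225 tool shift to above pad mm [   2.  -148.1    0. ] rel pad across/along -0.0098 -0.008 q [-0.37  0.63  1.95 -0.    0.56 -0.13]
```

About 4 mm down, and 11 N matches the spring. I'll push along -z (tool) gently.

```bash
python3 -m creep '[[[0,0,-2],0,0],[[0,0,-3],0,0],[[0,0,-3],0,0],[[0,0,-3],0,0],[[0,0,-3],0,0],[[0,0,-3],0,0],[[0,0,-3],0,0]]';python3 st.py; python3 - <<'E'
from h import *
c=robot.camera("wrist"); cv2.imwrite("pics/wrist3.png",c["pixels"][:,:,::-1])
E
```

```text
time: 6.1
position: [0.4615, -0.0811, 0.052]
tool_rot: [-0.702, 0.084, -0.084, 0.702]
ft_force: [-1.3, 1.6, 11.3]
grip_width: 0.0003
t 6.1 pos [ 0.4615 -0.0811  0.052 ] x [ 0.972 -0.236  0.001] z [0.236 0.972 0.   ] F [-1.33  1.6  11.31] w 0.00029126641034268684
yaw err (turn) -0.0028579413221372085 tool shift to above pad mm [   2.2 -148.    19.9] rel pad across/along -0.0101 -0.0279 q [-0.41  0.63  1.96  0.    0.56 -0.18]
```

View pics/wrist3.png

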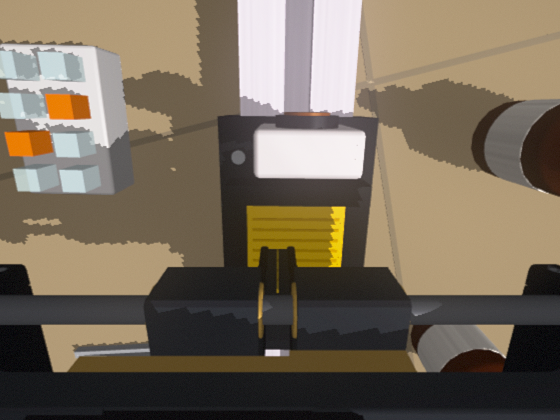

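The carrier rides along: its head stays at (308,150) in the wrist view with the pad still pressed. Continuing.

```bash
python3 -m creep '[[[0,0,-4],0,0],[[0,0,-4],0,0],[[0,0,-4],0,0],[[0,0,-4],0,0],[[0,0,-4],0,0],[[0,0,-4],0,0],[[0,0,-4],0,0],[[0,0,-4],0,0]]';python3 st.py; python3 - <<'E'
from h import *
c=robot.camera("wrist"); cv2.imwrite("pics/wrist4.png",c["pixels"][:,:,::-1])
c=robot.camera("side"); cv2.imwrite("pics/side4.png",cv2.resize(c["pixels"][130:260,250:420,::-1],None,fx=4.6,fy=4.6,interpolation=cv2.INTER_CUBIC))
E
```

```text
time: 6.95
position: [0.4536, -0.1122, 0.0519]
tool_rot: [-0.702, 0.084, -0.084, 0.702]
ft_force: [-1.9, 1.0, 11.0]
grip_width: 0.0002
t 6.95 pos [ 0.4536 -0.1122  0.0519] x [ 0.972 -0.236  0.   ] z [0.236 0.972 0.   ] F [-1.87  0.99 10.98] w 0.0001783489061106693
yaw err (turn) -0.002816535104294582 tool shift to above pad mm [   2.4 -148.1   51.9] rel pad across/along -0.0105 -0.0599 q [-0.48  0.63  1.96  0.    0.55 -0.24]
```

View pics/side4.png

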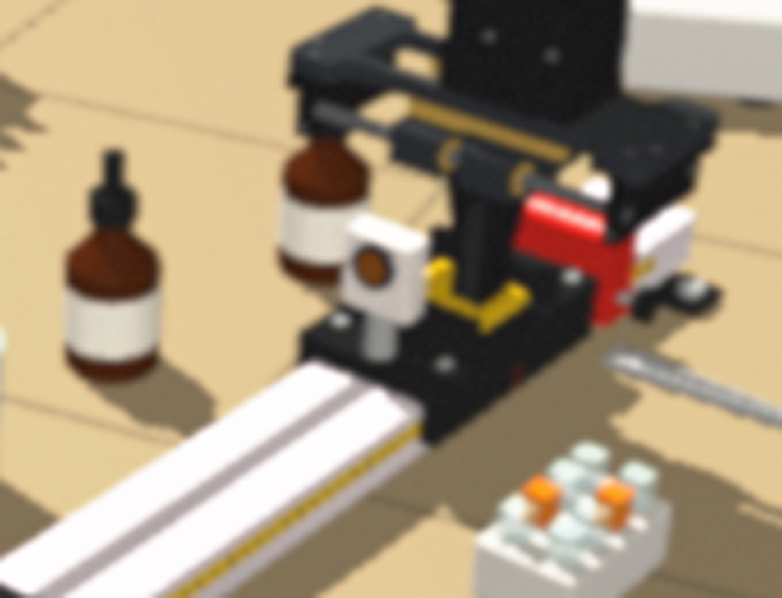

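View pics/wrist4.png

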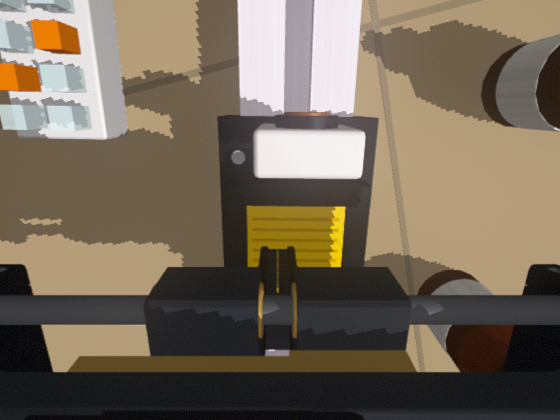

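The end gap is about 15 mm now, and the carrier still follows. Approaching the stop gently.

```bash
python3 -m creep '[[[0,0,-3],0,0],[[0,0,-3],0,0],[[0,0,-3],0,0],[[0,0,-2],0,0],[[0,0,0],0,0]]'; for i in 1; do python3 st.py; done; python3 -m creep '[[[0,0,-2],0,0],[[0,0,-2],0,0],[[0,0,0],0,0]]'; python3 st.py
```

```text
time: 7.55
position: [0.4509, -0.1231, 0.0519]
tool_rot: [0.702, -0.084, 0.084, -0.702]
ft_force: [-3.0, -0.1, 11.6]
grip_width: 0.0005
t 7.55 pos [ 0.4509 -0.1231  0.0519] x [ 0.972 -0.236 -0.   ] z [ 0.236  0.972 -0.   ] F [-3.01 -0.07 11.63] w 0.0004680568101422053
yaw err (turn) -0.0027407777005186706 tool shift to above pad mm [   2.4 -148.1   63.1] rel pad across/along -0.0106 -0.0711 q [-0.51  0.63  1.96 -0.    0.55 -0.27]
time: 7.85
position: [0.4499, -0.1269, 0.0519]
tool_rot: [0.702, -0.084, 0.084, -0.702]
ft_force: [-2.1, -0.4, 12.1]
grip_width: 0.0003
t 7.85 pos [ 0.4499 -0.1269  0.0519] x [ 0.972 -0.236 -0.   ] z [ 0.236  0.972 -0.   ] F [-2.13 -0.37 12.14] w 0.0003125032484235876
yaw err (turn) -0.0027308566998844597 tool shift to above pad mm [   2.5 -148.1   67. ] rel pad across/along -0.0107 -0.075 q [-0.51  0.63  1.96 -0.    0.55 -0.28]
```

```bash
for r in 1; do python3 -m creep '[[[0,0,-2],0,0],[[0,0,0],0,0]]';python3 -m creep '[[[0,0,-2],0,0],[[0,0,0],0,0]]'; done
python3 - <<'E'
from h import *
c=robot.camera("wrist"); cv2.imwrite("pics/wrist5.png",c["pixels"][:,:,::-1])
c=robot.camera("side"); cv2.imwrite("pics/side5.png",cv2.resize(c["pixels"][130:260,250:420,::-1],None,fx=4.6,fy=4.6,interpolation=cv2.INTER_CUBIC))
E
```

```text
time: 8.05
position: [0.4495, -0.1283, 0.0519]
tool_rot: [-0.702, 0.084, -0.084, 0.702]
ft_force: [-1.3, 2.6, 11.3]
grip_width: 0.0006
time: 8.25
position: [0.4492, -0.1295, 0.0518]
tool_rot: [-0.701, 0.084, -0.084, 0.703]
ft_force: [0.5, 6.4, 11.7]
grip_width: 0.0003
```

View pics/side5.png

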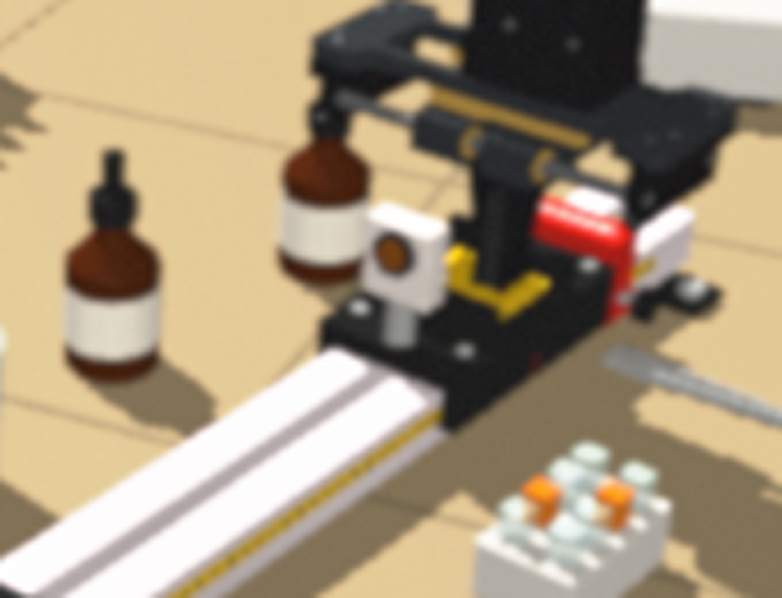

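View pics/wrist5.png

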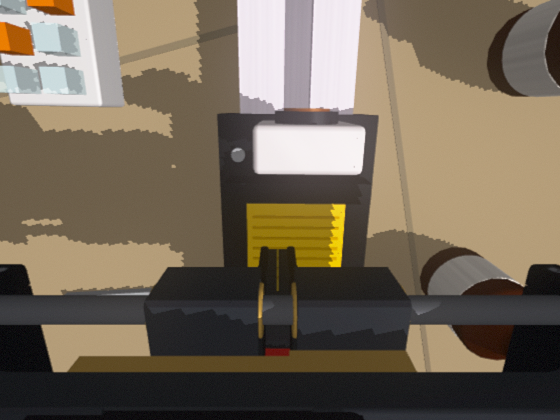

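The reaction along the rail has risen to 6.4 N and the TCP has stopped following, so the carrier is against the red stop, closed up in the side view at (600,270). I'll hold briefly, then lift straight up.

```bash
python3 -m creep '[[[0,0,0],0,0],[[0,0,0],0,0]]';python3 -m creep '[[[0,-1.5,0],0,0],[[0,-1.5,0],0,0],[[0,-1.5,0],0,0],[[0,-2,0],0,0],[[0,-3,0],0,0],[[0,-8,0],0,0],[[0,-15,0],0,0],[[0,-15,0],0,0]]'; python3 -m creep '[[[0,-25,0],0,0],[[0,-30,0],0,0],[[0,-30,0],0,0],[[0,-20,40],0,0],[[0,0,45],0,0],[[0,0,0],0,0],[[0,0,0],0,0]]'; python3 st.py
python3 - <<'E'
from h import *
c=robot.camera("wrist"); cv2.imwrite("pics/wrist6.png",c["pixels"][:,:,::-1])
for n in ("top","side"):
    t=robot.camera(n); cv2.imwrite(f"pics/{n}6.png",t["pixels"][:,:,::-1])
b=blob(c,"y"); print(b[2],at(c,b[2][0],.056))
E
```

```text
time: 8.55
position: [0.4492, -0.1295, 0.0518]
tool_rot: [-0.701, 0.084, -0.084, 0.703]
ft_force: [0.7, 5.5, 11.9]
grip_width: 0.0009
time: 9.35
position: [0.4492, -0.1309, 0.0989]
tool_rot: [-0.702, 0.084, -0.084, 0.702]
ft_force: [-0.4, 0.8, 0.3]
grip_width: 0.0005
time: 10.05
position: [0.4692, -0.0475, 0.2037]
tool_rot: [0.702, -0.083, 0.083, -0.702]
ft_force: [0.7, -0.8, 0.4]
grip_width: 0.0004
t 10.05 pos [ 0.4692 -0.0475  0.2037] x [ 0.972 -0.233  0.   ] z [ 0.233  0.972 -0.001] F [ 0.66 -0.82  0.37] w 0.00041906617560042103
yaw err (turn) -6.779528073547203e-05 tool shift to above pad mm [  2.4   3.7 -14.7] rel pad across/along -0.0104 0.0067 q [-0.34  0.35  1.83 -0.    0.96 -0.1 ]
((286.5, 254.0), (24.0, 49.0), 90.0) [ 0.46414919 -0.11316803  0.056     ]
```

View pics/wrist6.png

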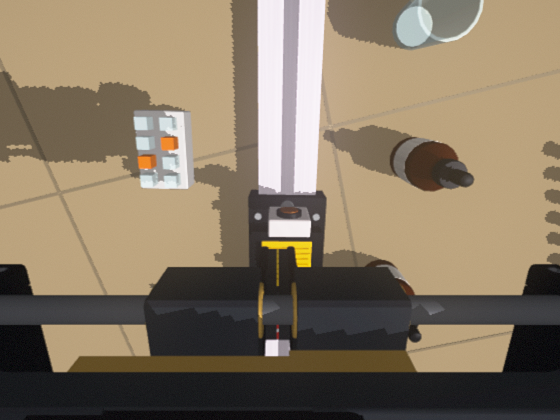

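View pics/side6.png

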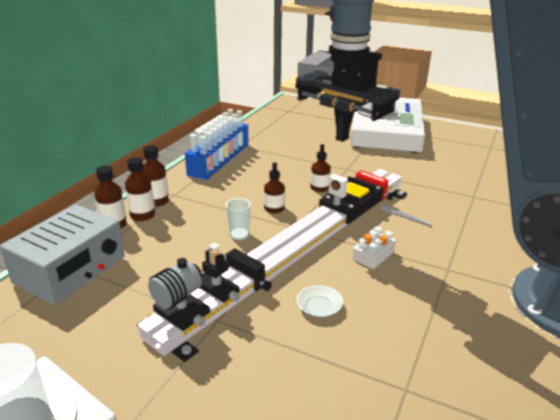

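View pics/top6.png

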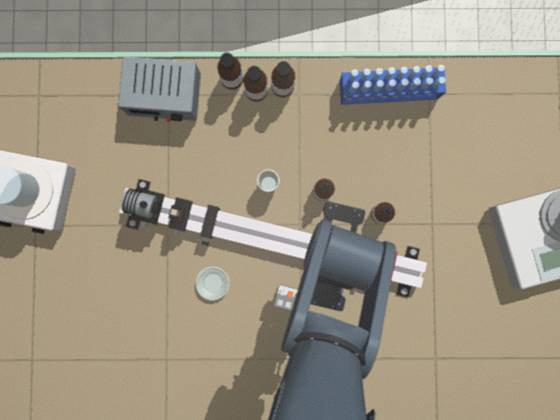

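The bystanders haven't moved, but the arm hides the end gap. I'll move past the stop so the wrist camera sees it.

```bash
python3 -m creep '[[[0,-5,-30],0,0],[[0,-5,-40],0,0],[[0,-5,-40],0,0],[[0,0,-40],0,0],[[0,0,-40],0,0],[[0,0,-30],0,0],[[0,0,0],0,0],[[0,0,0],0,0]]'
python3 - <<'E'
from h import *
c=robot.camera("wrist"); cv2.imwrite("pics/wrist7.png",c["pixels"][:,:,::-1])
b=blob(c,"y");r=blob(c,"r"); P=at(c,b[2][0],.056); Q=at(c,r[2][0],.058); print(b[2],r[2],P,Q,np.linalg.norm((P-Q)[:2]))
E
```

```text
time: 11.0
position: [0.4165, -0.2631, 0.2178]
tool_rot: [-0.701, 0.086, -0.085, 0.702]
ft_force: [-0.9, 0.8, -0.1]
grip_width: 0.0002
((288.4999694824219, 31.999996185302734), (58.99999237060547, 63.99999237060547), -0.0) ((286.5, 126.0), (79.0, 26.0), 0.0) [ 0.46179986 -0.12346429  0.056     ] [ 0.44113641 -0.2023409   0.058     ] 0.08153832030147909
```

View pics/wrist7.png

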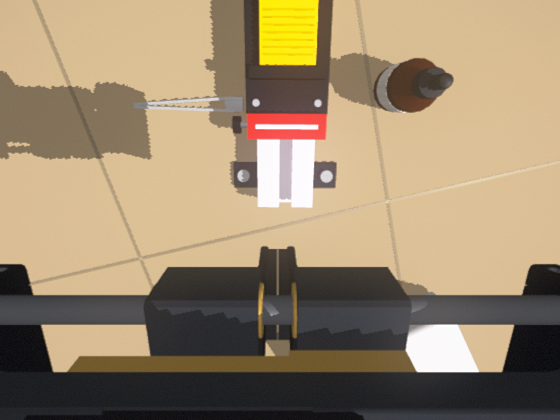

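The wrist view shows the carrier's end face flush with the red stop at row 113. I measured 81.5 mm between the centres, against 82 nominal. The robot is clear, so I'm handing in.

```bash
python3 -c "
from rig import robot
print(robot.hand_in())"
```

```text
the job is handed in; nothing more can be done
None
```

The detector carrier now rests against the red stop, and I handed the job in at about 11 s of the 43 s allowed. No verdict was reported.

- **How it was done:** I pressed the release pad about 4 mm down with closed fingertips (11–12 N). Holding it down, I pushed the carrier about 67 mm along the rail, away from the lamp. It met the red stop at about 6 N of push, and I then lifted straight off.
- **Carrier position:** the last wrist picture shows no gap at the red stop. I measured 81.5 mm between the carrier's middle and the stop's middle, against 82 mm nominal and within the 2 mm calibration error.
- **Robot contact:** the fingers are well clear, and the force readings are back to noise.
- **Bystanders:** in the last top and side pictures those in view stand where they were. The arm hid part of the top view, and I judged this by eye.
- **Pad release:** I did not measure the pad's return directly. The force fell to zero on lifting, the fingers are off it, and the pad looks level again.
- **Disagreement:** early on, the pad position from the side camera differed from the top camera by about 8 mm, because the detector head hid part of the pad. The top and wrist cameras agreed to about 2 mm, so I used those.

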